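# Set the hob dial and find the fullest salt tin

### The job

Get the pan ready for a salt crust: turn the heat dial on the hob clockwise until its white pointer lines up with the red mark, and leave it there. Then heft the three identical closed salt tins one at a time, lifting each a few centimetres clear of the board, starting with the tin nearest the hob and working outward along the row, keeping them upright and leaving the pan, the cup and the soap bottle alone. Finish holding the heaviest tin up and upright in the gripper, still, with its underside at least 15 cm above the counter, and with the other two standing upright on the board.

Things in the scene. Friction and masses are not known exactly. Their poses are not given: they have to be found in the camera images.
- hob: portable induction hob standing fixed on the counter: 360 (its x) x 290 (its y) mm, flat black top at z 55 mm; origin at the centre of its underside, z up; its front edge, with the dial, faces its -x. A black pan stands on it.
- dial (a joint): heat dial on the hob's top, upright axis. Value in rad grows as it turns clockwise seen from above; at 0 the white pointer points to the hob's -x (front). It is at the red mark at 2.2 rad. Runs from 0 to 4.5, always starts short of the mark (0.75 to 1.45), light friction (about 0.04 N m), stays where it is left.
- dial_grip (a point): point on the dial's axis at the height to grip, 90 mm above the counter; turns with the dial. The dial is a black disc 52 mm across and 8 mm high on a 80 mm wide aluminium scale plate, with an upright finger bar on it: 44 mm long, 14 mm thick, from 67 to 97 mm above the counter. The point's x axis runs along the bar, its y axis across it (grip across); the white pointer is on the bar's -x half.
- dial_pointer (a point): outer end of the white pointer, on the top edge of the bar's pointer end, 22 mm from the dial's axis
- red_mark (a point): red mark (12 x 7 mm) on the aluminium scale plate, 34.5 mm from the dial's axis; the pointer must point at it
- board: fixed wooden board on the counter, 190 (x) x 400 (y) mm, 15 mm thick; origin at the centre of its underside. The three tins stand in a row along its y, about 130 mm apart.
- tin_1: closed salt tin, the one nearest the hob (+y end of the row): upright cylinder 66 mm across, 110 mm high, blue with a pale paper label and steel lid; origin at the centre of its underside, z up. The three look the same; the lighter two weigh together with contents about 0.2 to 0.3 kg each, the heaviest about 0.55 to 0.66 kg, and any of them may be the heaviest. Its contents may shift by a few mm.
- tin_2: closed salt tin, the middle one: upright cylinder 66 mm across, 110 mm high, blue with a pale paper label and steel lid; origin at the centre of its underside, z up. The three look the same; the lighter two weigh together with contents about 0.2 to 0.3 kg each, the heaviest about 0.55 to 0.66 kg, and any of them may be the heaviest. Its contents may shift by a few mm.
- tin_3: closed salt tin, the one farthest from the hob (-y end of the row): upright cylinder 66 mm across, 110 mm high, blue with a pale paper label and steel lid; origin at the centre of its underside, z up. The three look the same; the lighter two weigh together with contents about 0.2 to 0.3 kg each, the heaviest about 0.55 to 0.66 kg, and any of them may be the heaviest. Its contents may shift by a few mm.
- pan: black pan on the hob behind the dial, 210 mm across, 42 mm high (rim about 97 mm above the counter), with a black handle sticking out to its +y up to 218 mm from its middle; bystander; origin at the centre of its underside
- cup: red plastic cup, 88 mm across, 115 mm high, bystander beyond the board; origin at the centre of its underside
- soap: green soap bottle, 60 mm across, 140 mm high, bystander beyond the board; origin at the centre of its underside

How it is judged:
By the outcome, as a careful person would: the job done as asked, in the order asked, and still so for the second after the job is handed in, while the arm keeps its last pose, push and grip.
It also fails if it takes over 72 s, if anything falls off the work surface, if the arm or the gripper's body presses on something with over 40 N, if the wrist force passes 120 N, or if a joint passes its speed limit or range.

### The arm

A 6-joint arm with a two-finger parallel gripper is mounted at the origin on the work surface. World frame = base frame: x ahead of the robot, y to its left, z up, the work surface at z = 0. Lengths are in m, angles in rad, forces in N, time in s.
With the tool pointing down it reaches from about 0.4 to 0.925 m from the base axis. Payload 12.5 kg.
Tool frame: the origin (TCP) lies midway between the tips of the shut fingers; the grasp point (between the pads) lies 19 mm behind it (env.grip_depth is the z of the grasp point in the tool frame, in m); z points along the fingers, y is the line along which they close (so a half turn about z gives the same grasp; the last joint's range is limited). The gripper opens to 95 mm and grips with 3 to 60 N. Pads are 20 mm wide; open, the fingers measure 119 mm over their backs; the gripper's body (75 mm by 180 mm) begins 59 mm behind the grasp point.
Start: joints at [-0.106, 0.491, 1.559, -0, 1.092, -0.106], TCP at [0.625, 0, 0.215] pointing down, gripper open.
Joint ranges: [-3.1, 3.1], [-0.84, 2.19], [0.05, 2.79], [-1.13, 4.28], [0.06, 2.93], [-2.69, 2.69]. Speed limits (rad/s): [2.22, 2.22, 2.79, 3.14, 3.14, 3.14].

### API

Orientations are given as a unit quaternion [w, x, y, z].
In Python, from rig import telemetry, camera, workorder, env gives the robot as it stands.
- The arm moves only by the tool send_rows, never from a script. Its arguments are lists of equal length, an entry for each row: "claw": the closure, from 0 (fully open) to 1 (shut); "dp": the shift along the tool's x, y, z each as a share of 2 cm, from -1 to 1, a list of three; "turn": the turn about the tool's z as a share of 8 degrees, from -1 to 1. In form: {"claw": [claw, ...], "dp": [[tx, ty, tz], ...], "turn": [turn, ...]}. A call has exactly 5 rows; each row shifts and turns the commanded pose from where the row before left it, along the tool's axes as they then stand; what a row does not reach is not made up. A row lasts 1/8 s, in which the tool goes at most 62.5 mm and 10.7 degrees, less where a joint would pass 70% of its speed; a pose out of reach is approached as far as the arm can. A call with a number of a shift or a turn outside -1 to 1 is refused whole. A call with a gripper value outside its range is refused whole. The fingers move at their own pace and stop on an object; "squeeze" is the grip in N (left out, the last holds). Time passes only in rows, so rows that do not move let the fingers close, or fill a call up. It gives the time, the measured TCP pose, the force, the opening and the grip force at its end, in the units of the state.
- telemetry.get_obs(): the state, without advancing time (a new reading comes with each control period).
- camera(name): name is "scene" or "side" or "wrist"; returns a dict with "frame" (480x640x3 uint8, blue, green, red), "range_z" (480x640 float32, m along the optical axis (not along the pixel's ray), 0 where there is no reading), "fx", "fy", "cx", "cy" (pixels), "rvec" (rotation vector, rad) and "tvec" (3), from world to camera coordinates, as OpenCV has them. Camera axes: x right, y down, z forward; pixel columns grow to the right and rows downward; lengths in m; the calibration is good to about 2 mm. A picture is of the moment at which its call begins.
- workorder.hand_in(): hands the job in; it is judged then, once.
The state is a dict: "time": time; "joint_pos": joint angles; "joint_velocities": joint speeds; "tau": joint torques, N m; "eef_pos": TCP position; "eef_rot": TCP orientation; "wrist_force": force on the tool from outside, world axes, zero at the start; "torque": the same for the moment, N m; "finger_gap": finger opening in m; "grasp_force": force on a finger pad.
Only numpy, scipy, OpenCV 4.12 (cv2) and the standard library are available. Lean on these libraries where they do the work, as an engineer would, in place of code of your own. Each camera call takes 0.05 s, during which the arm holds its last target. There are 200 camera calls.

## Working session

There is one attempt and no reset: what is moved stays moved. The work goes in short steps, Python scripts to look and compute and a tool call to move; the robot and the scene stay as the last step left them, time stands still between calls to the robot, and variables do not carry over. Pictures are saved under pics/ and viewed, at most 10 in all, crops included, and the job is handed in when it is done.

Besides the shell and the picture viewer there is one more tool, called after "Emit:" by a JSON object that holds its "op" and its "data". send_rows: Moves the arm, as the interface text tells. Its arguments: {"type":"object","properties":{"claw":{"type":"array"},"dp":{"type":"array"},"turn":{"type":"array"},"squeeze":{"type":"number"}},"required":["claw","dp","turn"]}

```bash
mkdir -p pics
cat > h.py <<'E'
import numpy as np, cv2
from rig import telemetry, camera, workorder, env
def cam(n):
    c=camera(n); R,_=cv2.Rodrigues(np.array(c['rvec'],float)); c['R']=R; c['t']=np.array(c['tvec'],float).reshape(3); return c
def cloud(c):
    z=c['range_z']; v,u=np.mgrid[:480,:640]
    P=np.stack([(u-c['cx'])/c['fx']*z,(v-c['cy'])/c['fy']*z,z],-1)
    return (P-c['t'])@c['R']
def ray(c,u,v,h):
    d=c['R'].T@np.array([(u-c['cx'])/c['fx'],(v-c['cy'])/c['fy'],1]); o=-c['R'].T@c['t']
    return o+d*(h-o[2])/d[2]
E
python3 - <<'E'
from h import *
for n in ['scene','wrist']:
    c=cam(n); cv2.imwrite(f'pics/{n}0.png',c['frame']); print(n,(-c['R'].T@c['t']).round(3))
    np.savez(f'{n}0.npz',**c)
o=telemetry.get_obs(); print(o)
E
```

```text
scene [1.402 0.305 0.847]
wrist [0.624 0.071 0.385]
{'time': 0.1, 'joint_pos': array([-1.05601442e-01,  4.91463110e-01,  1.55938744e+00, -2.11476983e-05,
        1.09171947e+00, -1.05617498e-01]), 'joint_velocities': array([ 0.00147074, -0.00243601, -0.00090398, -0.00163486, -0.00012262,
        0.00079528]), 'tau': array([ 2.47082615e-03, -6.13621187e+01, -2.58604574e+01,  6.93451893e-02,
        4.70101309e-02, -2.07912552e-05]), 'eef_pos': array([6.24779313e-01, 4.00833250e-05, 2.14143030e-01]), 'eef_rot': array([-3.74153085e-04,  7.07097570e-01,  7.07115823e-01, -3.14494906e-04]), 'wrist_force': array([-0.79750883,  0.90046463,  0.48068649]), 'torque': array([ 0.01111916,  0.02990951, -0.00347485]), 'grasp_force': 0.0, 'finger_gap': 0.09524424673240937}
```

View pics/scene0.png

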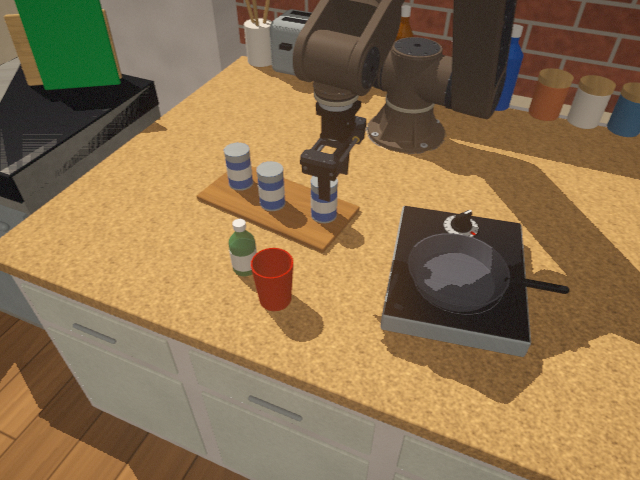

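View pics/wrist0.png

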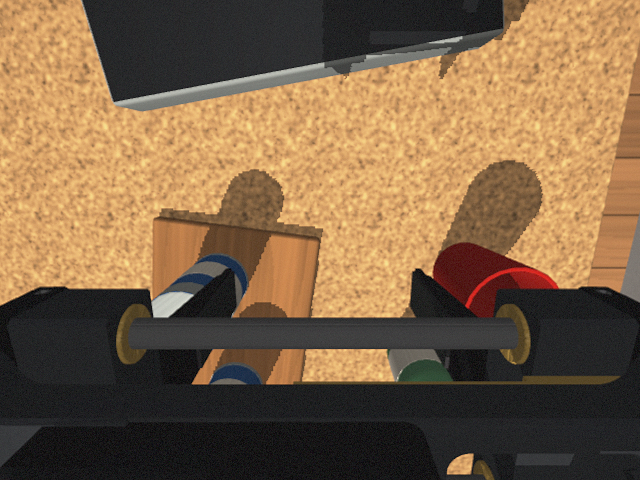

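The scene view shows the tins at about (238,165), (271,185) and (324,198), with tin_1 partly behind a finger. The dial is at (462,222), with the red mark on its right. The pan is at (460,270) with its handle toward +y, the cup at (273,280) and the soap at (242,250). The wrist view shows the hob's front edge, the board, the cup and the soap.

```bash
cat > m.py <<'E'
from h import *
def circ(P,r):
    from scipy.optimize import least_squares
    f=least_squares(lambda p:np.hypot(P[:,0]-p[0],P[:,1]-p[1])-r,P[:,:2].mean(0)); return f.x, abs(f.fun).mean()
E
python3 - <<'E'
from m import *
c=cam('scene'); W=cloud(c); hsv=cv2.cvtColor(c['frame'],cv2.COLOR_BGR2HSV)
# tins: side points between z .03 and .12 in pixel boxes
for n,(a,b,x0,x1) in dict(t3=(140,195,220,256),t2=(160,215,256,288),t1=(175,226,306,342)).items():
    w=W[a:b,x0:x1].reshape(-1,3); s=w[(w[:,2]>.03)&(w[:,2]<.118)&(w[:,0]>.3)]
    med=np.median(s,0); s=s[np.hypot(*(s-med)[:,:2].T)<.06]
    l=w[(w[:,2]>.12)&(w[:,2]<.131)]
    print(n,len(s),circ(s,.033),'lid',len(l),l.mean(0).round(4), (l.min(0)+l.max(0))/2)
H=hsv[205:245,435:490]; w=W[205:245,435:490]
print('dial region z', np.percentile(w[...,2],[5,50,95]))
red=((H[...,0]<8)|(H[...,0]>172))&(H[...,1]>120)&(H[...,2]>80)
print('red',red.sum(),np.argwhere(red).mean(0)[::-1]+[435,205] if red.any() else None, w[red].mean(0))
wh=(H[...,1]<60)&(H[...,2]>120); v,u=np.nonzero(wh); print('white',len(u)); 
hull=cv2.convexHull(np.stack([u+435,v+205],1).astype(np.float32))
ww=w[wh]; print(np.percentile(ww,[2,50,98],axis=0).round(3))
for m,nm in ((W[...,2]>.08),'top'),:
    q=w[(w[...,2]>.08)&(w[...,2]<.11)]; print(nm,len(q),q.mean(0),q.min(0),q.max(0))
# hob top corners
top=(abs(W[...,2]-.055)<.004)&(W[...,1]>.1)&(W[...,0]>.3); p=W[top][:,:2].astype(np.float32); print('hob',cv2.minAreaRect(p))
pan=(abs(W[...,2]-.097)<.003)&(W[...,1]>.1)&(W[...,0]>.3); print('pan',W[pan].min(0),W[pan].max(0))
cv2.imwrite('pics/dial.png',cv2.resize(c['frame'][200:250,430:495],None,fx=9,fy=9,interpolation=cv2.INTER_CUBIC))
E
```

```text
t3 679 (array([ 0.47205378, -0.33428518]), np.float64(0.0014273438911199794)) lid 300 [ 0.4747 -0.3328  0.1236] [ 0.47351912 -0.33430512  0.12399194]
t2 714 (array([ 0.514766  , -0.21416853]), np.float64(0.0012128979087386322)) lid 350 [ 0.5176 -0.2127  0.1237] [ 0.51482687 -0.21352583  0.1236418 ]
t1 614 (array([ 0.50427764, -0.07148393]), np.float64(0.0011261519784991304)) lid 118 [ 0.5145 -0.0714  0.1237] [ 0.51108024 -0.0699615   0.12385745]
dial region z [-0.00245649  0.05600341  0.0954174 ]
red 14 [472.5 233. ] [0.47408559 0.29488267 0.05837708]
white 249
[[0.428 0.225 0.053]
 [0.463 0.253 0.057]
 [0.537 0.301 0.098]]
top 540 [0.52140401 0.26750028 0.09002344] [0.44012382 0.21980413 0.08002923] [0.56751929 0.33131125 0.10023085]
hob ((0.5859357714653015, 0.28601476550102234), (0.3615911602973938, 0.28727149963378906), 9.580137252807617)
pan [0.44012382 0.1839836  0.09400196] [0.73824844 0.50256285 0.09995531]
```

View pics/dial.png

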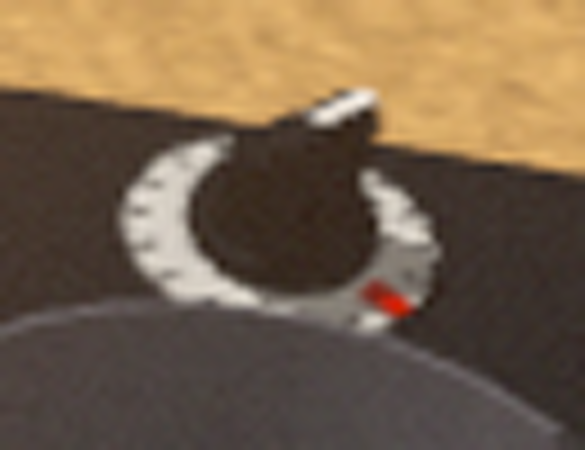

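The crop shows the bar's white pointer from about (465,213) to (472,211) in full-image pixels. The red mark is at (472.5,233), on the +y/pan side of the plate. I'm moving over the dial for a closer wrist view.

Emit:
{"op": "send_rows", "data": {"claw": [0, 0, 0, 0, 0], "dp": [[0.95, -0.9, 0], [0.95, -0.9, 0], [0.95, -0.9, 0], [0.95, -0.9, 0], [0.95, -0.9, 0]], "turn": [0, 0, 0, 0, 0]}}

```text
time: 0.78
eef_pos: [0.5342, 0.0957, 0.2145]
eef_rot: [-0.0, 0.707, 0.707, -0.0]
wrist_force: [0.5, 0.3, -0.6]
finger_gap: 0.095
grasp_force: 0.0
```

Emit:
{"op": "send_rows", "data": {"claw": [0.4, 0.5, 0.5, 0.5, 0.5], "dp": [[0.95, -0.9, 0], [0.95, -0.9, 0], [0.95, -0.9, 0], [0, 0, 0], [0, 0, 0]], "turn": [0, 0, 0, 0, 0]}}

```text
time: 1.4
eef_pos: [0.4814, 0.1519, 0.2147]
eef_rot: [0.0, 0.707, 0.707, 0.0]
wrist_force: [-0.1, -0.2, -0.1]
finger_gap: 0.0511
grasp_force: 0.0
```

Run:
```python
from m import *
c0=dict(np.load('scene0.npz'))
a=ray(c0,471.6,210.7,.097);b=ray(c0,464.6,213.1,.097); print(a,b,np.degrees(np.arctan2(*(a-b)[1::-1])))
c=cam('wrist'); W=cloud(c); print((-c['R'].T@c['t']).round(3)); np.savez('w1.npz',**c)
hsv=cv2.cvtColor(c['frame'],cv2.COLOR_BGR2HSV)
red=((hsv[...,0]<8)|(hsv[...,0]>172))&(hsv[...,1]>120)&(hsv[...,2]>80)&(abs(W[...,2]-.058)<.01)
print('red',red.sum(),W[red].mean(0), np.argwhere(red).mean(0)[::-1] if red.any() else 0)
top=(abs(W[...,2]-.097)<.003); n,l,s,ce=cv2.connectedComponentsWithStats(top.astype(np.uint8))
for i in range(1,n):
    if s[i,4]>80:
        p=W[l==i][:,:2].astype(np.float32); print(s[i],ce[i],cv2.minAreaRect(p))
        wh=(l==i)&(hsv[...,1]<60)&(hsv[...,2]>150); print('  white',wh.sum(),W[wh].mean(0) if wh.any() else 0)
cv2.imwrite('pics/w1.png',c['frame']); print(telemetry.get_obs()['eef_pos'],telemetry.get_obs()['finger_gap'])
```

```text
[0.44258879 0.27866471 0.097     ] [0.4579161  0.26529136 0.097     ] 138.8947239888105
[0.48  0.223 0.385]
red 117 [0.47115216 0.29385611 0.06028939] [312.58119658  68.43589744]
[ 384    0  256  201 2725] [493.68587156 134.42825688] ((0.6195380091667175, 0.24522638320922852), (0.12261838465929031, 0.20894330739974976), 72.71571350097656)
  white 4 [0.54443706 0.23020225 0.09711651]
[266  78  52  46 997] [291.38816449 100.09729188] ((0.45527368783950806, 0.26287123560905457), (0.013991614803671837, 0.0441552996635437), 54.03962707519531)
  white 217 [0.44549388 0.26993178 0.09783671]
[0.48151705 0.15169427 0.21463094] 0.04954189211757358
```

View pics/w1.png

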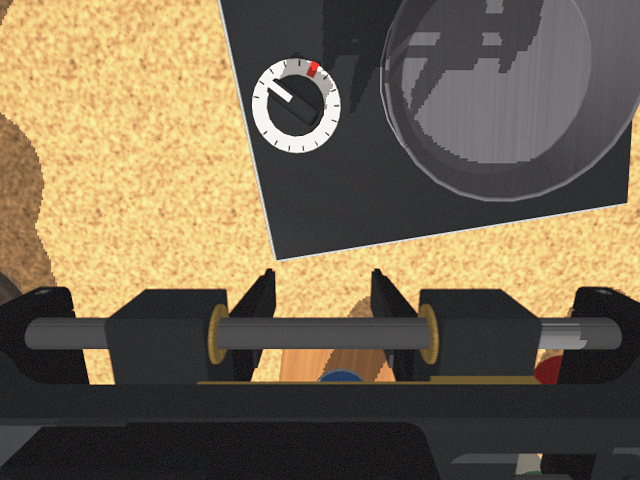

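The wrist view shows the bar's centre at (291,100), the red mark at (313,68) and the pan to the right. The bar measured 14 x 44 mm, matching the spec. The dial axis is at (0.455,0.263). The pointer is at 144° and the mark at 63°, so the dial needs about 81° clockwise.

Emit:
{"op": "send_rows", "data": {"claw": [0.5, 0.5, 0.5, 0.5, 0.5], "dp": [[0.93, -0.22, 0], [0.93, -0.22, 0], [0.93, -0.22, 0], [0.93, -0.22, 0], [0.93, -0.22, 0]], "turn": [0, 0, 0, 0, 0]}}

```text
time: 2.08
eef_pos: [0.4591, 0.2457, 0.2146]
eef_rot: [0.0, 0.707, 0.707, 0.0]
wrist_force: [0.3, 1.1, -0.1]
finger_gap: 0.0475
grasp_force: 0.0
```

Emit:
{"op": "send_rows", "data": {"claw": [0.5, 0.5, 0.5, 0.5, 0.5], "dp": [[0.91, -0.21, 0], [0, 0, 0.5], [0, 0, 0.5], [0, 0, 0.5], [0, 0, 0.5]], "turn": [0, -0.965, -0.965, -0.965, -0.965]}}

```text
time: 2.7
eef_pos: [0.4548, 0.2639, 0.1743]
eef_rot: [0.0, 0.491, 0.871, 0.0]
wrist_force: [0.8, -0.7, 0.3]
finger_gap: 0.0475
grasp_force: 0.0
```

Emit:
{"op": "send_rows", "data": {"claw": [0.5, 0.5, 0.5, 0.5, 0.5], "dp": [[0, 0, 0.5], [0, 0, 0.5], [0, 0, 0.5], [0, 0, 0], [0, 0, 0]], "turn": [-0.965, -0.965, -0.965, 0, 0]}}

```text
time: 3.32
eef_pos: [0.4549, 0.2636, 0.1449]
eef_rot: [0.0, 0.31, 0.951, 0.0]
wrist_force: [0.4, 0.2, -0.9]
finger_gap: 0.0474
grasp_force: 0.0
```

```bash
cat > p.py <<'E'
from h import *
from scipy.spatial.transform import Rotation as Ro
def pose():
    o=telemetry.get_obs(); q=o['eef_rot']; R=Ro.from_quat([q[1],q[2],q[3],q[0]]).as_matrix()
    print('t',round(o['time'],2),'pos',o['eef_pos'].round(4),'tx',round(np.degrees(np.arctan2(R[1,0],R[0,0])),2),'ty',round(np.degrees(np.arctan2(R[1,1],R[0,1])),2),'gap',round(o['finger_gap'],4),'j6',o['joint_pos'][5].round(2),'F',o['wrist_force'].round(2),'g',o['grasp_force']); return o,R
def to(x,y,z=None):
    o,R=pose(); d=np.array([x,y,o['eef_pos'][2] if z is None else z])-o['eef_pos']; print('units',(R.T@d/.02).round(2))
E
python3 -c "
from p import *
to(.4553,.2629,.073)"
```

```text
t 3.33 pos [0.4549 0.2636 0.1449] tx 143.88 ty 53.88 gap 0.0474 j6 -0.54 F [ 0.37  0.15 -0.91] g 0.0
units [-0.03 -0.02  3.6 ]
```

Emit:
{"op": "send_rows", "data": {"claw": [0.5, 0.5, 0.5, 0.5, 0.5], "dp": [[-0.03, -0.02, 0.8], [0, 0, 0.8], [0, 0, 0.8], [0, 0, 0.8], [0, 0, 0.4]], "turn": [0, 0, 0, 0, 0]}}

```text
time: 3.95
eef_pos: [0.455, 0.2625, 0.072]
eef_rot: [-0.0, 0.309, 0.951, -0.0]
wrist_force: [0.0, -0.4, 0.2]
finger_gap: 0.0476
grasp_force: 0.0
```

Emit:
{"op": "send_rows", "data": {"claw": [0.5, 1, 1, 1, 1], "dp": [[0, 0, 0], [0, 0, 0], [0, 0, 0], [0, 0, 0], [0, 0, 0]], "turn": [0, 0, 0, 0, 0], "squeeze": 15}}

```text
time: 4.58
eef_pos: [0.4562, 0.2636, 0.073]
eef_rot: [0.001, 0.309, 0.951, 0.002]
wrist_force: [0.0, 10.4, -8.0]
finger_gap: 0.014
grasp_force: 15.0
```

Emit:
{"op": "send_rows", "data": {"claw": [1, 1, 1, 1, 1], "dp": [[0, 0, 0], [0, 0, 0], [0, 0, 0], [0, 0, 0], [0, 0, 0]], "turn": [0, 0.8, 0.9, 0.9, 0.9]}}

```text
time: 5.2
eef_pos: [0.4564, 0.2638, 0.073]
eef_rot: [0.001, 0.531, 0.847, 0.002]
wrist_force: [4.1, 9.1, -3.8]
finger_gap: 0.0139
grasp_force: 15.0
```

```bash
python3 -c "
from p import *
to(.4553,.2629,.073)"
```

```text
t 5.2 pos [0.4564 0.2638 0.073 ] tx 115.79 ty 25.79 gap 0.0139 j6 -0.05 F [ 4.11  9.11 -3.8 ] g 14.995000809431076
units [-0.02 -0.07 -0.  ]
```

Emit:
{"op": "send_rows", "data": {"claw": [1, 1, 1, 1, 1], "dp": [[0, 0, 0], [0, 0, 0], [0, 0, 0], [0, 0, 0], [0, 0, 0]], "turn": [0.9, 0.9, 0.9, 0.9, 0.9]}}

```text
time: 5.82
eef_pos: [0.4569, 0.2639, 0.073]
eef_rot: [0.0, 0.767, 0.641, 0.003]
wrist_force: [6.5, 10.1, -5.7]
finger_gap: 0.014
grasp_force: 15.0
```

Emit:
{"op": "send_rows", "data": {"claw": [1, 1, 1, 1, 1], "dp": [[0, 0, 0], [0, 0, 0], [0, 0, 0], [0, 0, 0], [0, 0, 0]], "turn": [0.9, 0.8, 0.38, 0, 0]}}

```text
time: 6.45
eef_pos: [0.4571, 0.2638, 0.073]
eef_rot: [0.0, 0.851, 0.525, 0.003]
wrist_force: [6.7, 8.1, -5.6]
finger_gap: 0.0137
grasp_force: 15.0
```

```bash
python3 -c "
from p import *
to(.4553,.2629,.073)"
```

```text
t 6.45 pos [0.4571 0.2638 0.073 ] tx 63.37 ty -26.63 gap 0.0137 j6 0.86 F [ 6.71  8.15 -5.58] g 14.99858871102333
units [-0.08 -0.06 -0.  ]
```

Emit:
{"op": "send_rows", "data": {"claw": [0.5, 0.5, 0.5, 0.5, 0.5], "dp": [[0, 0, 0], [0, 0, 0], [0, 0, 0], [0, 0, -0.5], [0, 0, -1]], "turn": [0, 0, 0, 0, 0]}}

```text
time: 7.08
eef_pos: [0.4548, 0.2624, 0.103]
eef_rot: [-0.0, 0.851, 0.525, -0.001]
wrist_force: [-0.6, -0.9, 0.3]
finger_gap: 0.047
grasp_force: 0.0
```

Emit:
{"op": "send_rows", "data": {"claw": [0.5, 0.5, 0.5, 0.5, 0.5], "dp": [[0, 0, -1], [-0.8, 0, -1], [-1, 0, -1], [-1, 0, -1], [-1, 0, -1]], "turn": [0, 0, 0, 0, 0]}}

```text
time: 7.7
eef_pos: [0.4206, 0.194, 0.2039]
eef_rot: [0.0, 0.851, 0.525, 0.0]
wrist_force: [-0.6, -0.5, -1.1]
finger_gap: 0.0474
grasp_force: 0.0
```

Emit:
{"op": "send_rows", "data": {"claw": [0.3, 0.1, 0, 0, 0], "dp": [[-1, 0, -0.5], [-0.5, 0, 0], [0, 0, 0], [0, 0, 0], [0, 0, 0]], "turn": [0, 0, 0, 0, 0]}}

```text
time: 8.32
eef_pos: [0.4077, 0.1681, 0.2122]
eef_rot: [-0.0, 0.851, 0.526, -0.0]
wrist_force: [1.3, -0.2, 0.7]
finger_gap: 0.0913
grasp_force: 0.0
```

Run:
```python
from m import *
from p import *
pose()
c=cam('wrist'); W=cloud(c)
hsv=cv2.cvtColor(c['frame'],cv2.COLOR_BGR2HSV)
red=((hsv[...,0]<8)|(hsv[...,0]>172))&(hsv[...,1]>120)&(hsv[...,2]>80)&(abs(W[...,2]-.058)<.01)
r=W[red].mean(0); print('red',red.sum(),r)
top=(abs(W[...,2]-.097)<.003); n,l,s,ce=cv2.connectedComponentsWithStats(top.astype(np.uint8))
for i in range(1,n):
    if 400<s[i,4]<2500:
        p=W[l==i][:,:2].astype(np.float32); R=cv2.minAreaRect(p); print(ce[i],R)
        wh=(l==i)&(hsv[...,1]<60)&(hsv[...,2]>150); d=W[wh].mean(0)[:2]-R[0]; print('ptr',np.degrees(np.arctan2(d[1],d[0])),'red',np.degrees(np.arctan2(r[1]-R[0][1],r[0]-R[0][0])), np.hypot(r[1]-R[0][1],r[0]-R[0][0]))
top=(abs(W[...,2]-.055)<.004); p=W[top][:,:2].astype(np.float32)
cv2.imwrite('pics/w2.png',c['frame'])
# tins from scene, unoccluded
c=cam('scene'); W=cloud(c)
for n,(a,b,x0,x1) in dict(t3=(140,195,220,256),t2=(160,215,256,288),t1=(170,226,300,345)).items():
    w=W[a:b,x0:x1].reshape(-1,3); s=w[(w[:,2]>.03)&(w[:,2]<.118)&(w[:,0]>.3)]
    med=np.median(s,0); s=s[np.hypot(*(s-med)[:,:2].T)<.06]
    q=w[(w[:,2]>.12)&(w[:,2]<.131)]; print(n,len(s),*circ(s,.033),'lid',len(q),((q.min(0)+q.max(0))/2).round(4))
```

```text
t 8.32 pos [0.4077 0.1681 0.2122] tx 63.42 ty -26.58 gap 0.0913 j6 0.7 F [ 1.34 -0.17  0.71] g 0.0
red 97 [0.47102996 0.29436241 0.06021453]
[513.37419033  73.55057299] ((0.5947608947753906, 0.22742682695388794), (0.06941995024681091, 0.19207894802093506), 58.758460998535156)
ptr nan red 151.5876354449386 0.14067592854574315
[324.35792622 104.50548355] ((0.4556817412376404, 0.26295244693756104), (0.043661292642354965, 0.013670848682522774), 63.1215934753418)
ptr 61.8446569484898 red 63.957937536528114 0.03495930959843886
t3 682 [ 0.4720519  -0.33452133] 0.0013621123547746922 lid 303 [ 0.4735 -0.3336  0.1239]
t2 716 [ 0.51453484 -0.21438448] 0.0011916472133538902 lid 356 [ 0.5167 -0.2144  0.1239]
t1 728 [ 0.50417448 -0.0715674 ] 0.001157852950691374 lid 374 [ 0.5051 -0.0718  0.1241]<stdin>:12: RuntimeWarning: Mean of empty slice.
  ret = um.true_divide(
```

View pics/w2.png

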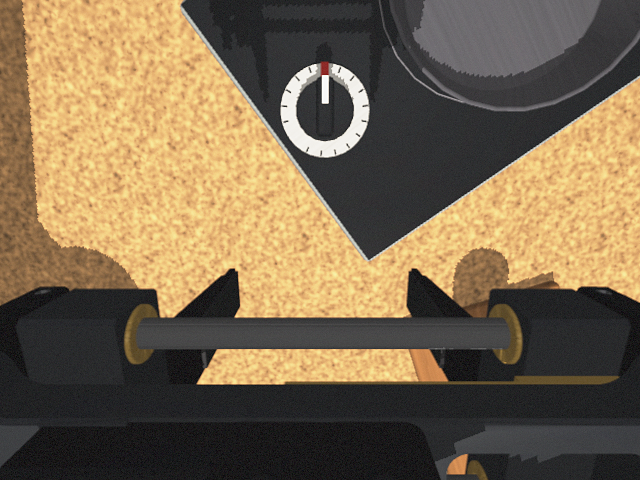

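The pointer is in line with the red mark at (325,68), with the bar at 63.1° and the mark at about 63.5°. Next is tin_1, at about (0.505,-0.072).

Emit:
{"op": "send_rows", "data": {"claw": [0, 0, 0, 0, 0], "dp": [[0, 0, 0], [0, 0, 0], [0, 0, 0], [0, 0, 0], [-0.9, 0.4, 0]], "turn": [-0.83, -0.83, -0.83, -0.83, 0]}}

```text
time: 9.05
eef_pos: [0.4155, 0.1502, 0.2125]
eef_rot: [-0.0, 0.706, 0.708, -0.0]
wrist_force: [0.5, -0.4, 0.0]
finger_gap: 0.0948
grasp_force: 0.0
```

Emit:
{"op": "send_rows", "data": {"claw": [0, 0, 0, 0, 0], "dp": [[-1, 0.4, 0], [-1, 0.4, 0], [-1, 0.4, 0], [-1, 0.4, 0], [-1, 0.4, 0]], "turn": [0, 0, 0, 0, 0]}}

```text
time: 9.68
eef_pos: [0.4558, 0.0492, 0.2125]
eef_rot: [-0.0, 0.707, 0.707, -0.0]
wrist_force: [-0.4, 0.1, 0.1]
finger_gap: 0.095
grasp_force: 0.0
```

Emit:
{"op": "send_rows", "data": {"claw": [0, 0, 0, 0, 0], "dp": [[-1, 0.4, 0], [-1, 0.4, 0], [-1, 0.4, 0], [-1, 0.4, 0], [-1, 0.4, 0]], "turn": [0, 0, 0, 0, 0]}}

```text
time: 10.3
eef_pos: [0.4958, -0.051, 0.2125]
eef_rot: [-0.0, 0.707, 0.707, -0.0]
wrist_force: [-0.3, 0.0, 0.0]
finger_gap: 0.0952
grasp_force: 0.0
```

Emit:
{"op": "send_rows", "data": {"claw": [0, 0, 0, 0, 0], "dp": [[-1, 0.4, 0.5], [0, 0, 0.9], [0, 0, 0.6], [0, 0, 0], [0, 0, 0]], "turn": [0, 0, 0, 0, 0]}}

```text
time: 10.92
eef_pos: [0.5037, -0.0702, 0.1729]
eef_rot: [0.0, 0.707, 0.707, 0.0]
wrist_force: [0.2, 0.3, -0.1]
finger_gap: 0.0955
grasp_force: 0.0
```

```bash
python3 -c "
from p import *
to(.505,-.0716,.066)"
```

```text
t 10.93 pos [ 0.5037 -0.0702  0.1729] tx 89.98 ty -0.02 gap 0.0955 j6 -0.27 F [ 0.24  0.34 -0.14] g 0.0
units [-0.07  0.06  5.35]
```

Emit:
{"op": "send_rows", "data": {"claw": [0, 0, 0, 0, 0], "dp": [[-0.07, 0.06, 1], [0, 0, 1], [0, 0, 1], [0, 0, 1], [0, 0, 0.8]], "turn": [0, 0, 0, 0, 0]}}

```text
time: 11.55
eef_pos: [0.505, -0.0716, 0.0766]
eef_rot: [0.0, 0.707, 0.707, 0.0]
wrist_force: [0.0, 0.3, 0.6]
finger_gap: 0.0951
grasp_force: 0.0
```

Emit:
{"op": "send_rows", "data": {"claw": [0, 0, 1, 1, 1], "dp": [[0, 0, 0.55], [0, 0, 0], [0, 0, 0], [0, 0, 0], [0, 0, 0]], "turn": [0, 0, 0, 0, 0], "squeeze": 30}}

```text
time: 12.18
eef_pos: [0.5048, -0.0717, 0.066]
eef_rot: [0.0, 0.707, 0.707, 0.0]
wrist_force: [0.4, 0.4, -0.0]
finger_gap: 0.0703
grasp_force: 0.0
```

Emit:
{"op": "send_rows", "data": {"claw": [1, 1, 1, 1, 1], "dp": [[0, 0, 0], [0, 0, 0], [0, 0, 0], [0, 0, 0], [0, 0, 0]], "turn": [0, 0, 0, 0, 0]}}

```text
time: 12.8
eef_pos: [0.5046, -0.0717, 0.0659]
eef_rot: [0.0, 0.707, 0.707, 0.0]
wrist_force: [-2.4, -0.3, 5.9]
finger_gap: 0.0655
grasp_force: 30.0
```

Emit:
{"op": "send_rows", "data": {"claw": [1, 1, 1, 1, 1], "dp": [[0, 0, -0.3], [0, 0, -0.6], [0, 0, -0.7], [0, 0, -0.6], [0, 0, -0.3]], "turn": [0, 0, 0, 0, 0]}}

```text
time: 13.42
eef_pos: [0.5049, -0.0718, 0.1168]
eef_rot: [0.001, 0.707, 0.707, 0.0]
wrist_force: [1.4, -0.3, -3.3]
finger_gap: 0.0655
grasp_force: 30.0
```

Emit:
{"op": "send_rows", "data": {"claw": [1, 1, 1, 1, 1], "dp": [[0, 0, 0], [0, 0, 0], [0, 0, 0], [0, 0, 0], [0, 0, 0]], "turn": [0, 0, 0, 0, 0]}}

```text
time: 14.05
eef_pos: [0.5046, -0.0717, 0.1155]
eef_rot: [-0.0, 0.707, 0.707, -0.0]
wrist_force: [0.5, 0.9, -2.4]
finger_gap: 0.0658
grasp_force: 30.0
```

Run:
```python
from p import *
f=[]
for i in range(4):
    c=camera('side'); o=telemetry.get_obs(); f.append(o['wrist_force'][2])
print(np.round(f,2)); cv2.imwrite('pics/s1.png',c['frame']); pose()
```

```text
[-4.18 -2.93 -2.74 -1.68]
t 14.25 pos [ 0.5047 -0.0717  0.1156] tx 89.96 ty -0.04 gap 0.0659 j6 -0.27 F [ 0.19  0.07 -1.68] g 29.9989914894104
```

View pics/s1.png

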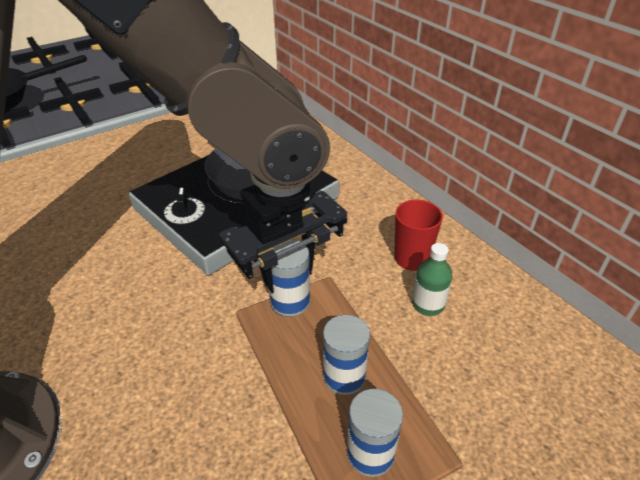

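The side view shows tin_1 lifted clear at (290,280), upright, with tins 2 and 3 standing at (346,355) and (374,432). It pulls about 2.7 N, so it's a light one. I'm setting it back and going on to tin_2.

Emit:
{"op": "send_rows", "data": {"claw": [1, 1, 1, 1, 1], "dp": [[0, 0, 0.5], [0, 0, 0.7], [0, 0, 0.7], [0, 0, 0.4], [0, 0, 0.17]], "turn": [0, 0, 0, 0, 0]}}

```text
time: 14.88
eef_pos: [0.5044, -0.0716, 0.0658]
eef_rot: [-0.0, 0.707, 0.707, -0.0]
wrist_force: [-12.1, 2.7, 41.2]
finger_gap: 0.0657
grasp_force: 30.0
```

Emit:
{"op": "send_rows", "data": {"claw": [1, 0.5, 0, 0, 0], "dp": [[0, 0, 0], [0, 0, 0], [0, 0, 0], [0, 0, 0], [0, 0, 0]], "turn": [0, 0, 0, 0, 0]}}

```text
time: 15.5
eef_pos: [0.5048, -0.0717, 0.0664]
eef_rot: [0.0, 0.707, 0.707, 0.0]
wrist_force: [0.1, 0.0, 0.2]
finger_gap: 0.0901
grasp_force: 0.0
```

Emit:
{"op": "send_rows", "data": {"claw": [0, 0, 0, 0, 0], "dp": [[0, 0, -0.6], [0, 0, -1], [0, 0, -1], [0, 0, -1], [0, 0, -1]], "turn": [0, 0, 0, 0, 0]}}

```text
time: 16.12
eef_pos: [0.5046, -0.0717, 0.1598]
eef_rot: [0.0, 0.707, 0.707, 0.0]
wrist_force: [0.3, 0.5, 0.1]
finger_gap: 0.0952
grasp_force: 0.0
```

Emit:
{"op": "send_rows", "data": {"claw": [0, 0, 0, 0, 0], "dp": [[-1, 0.1, -0.4], [-1, 0.1, 0], [-1, 0.1, 0], [-1, 0.1, 0], [-1, 0.1, 0]], "turn": [0, 0, 0, 0, 0]}}

```text
time: 16.75
eef_pos: [0.5145, -0.1733, 0.1658]
eef_rot: [-0.0, 0.708, 0.707, -0.0]
wrist_force: [-0.2, -0.1, 0.3]
finger_gap: 0.0951
grasp_force: 0.0
```

Emit:
{"op": "send_rows", "data": {"claw": [0, 0, 0, 0, 0], "dp": [[-1, 0, 0], [-1, 0, 0], [-0.15, 0, 0], [0, 0, 0], [0, 0, 0]], "turn": [0, 0, 0, 0, 0]}}

```text
time: 17.38
eef_pos: [0.5145, -0.2142, 0.1663]
eef_rot: [-0.0, 0.707, 0.707, 0.0]
wrist_force: [-0.5, -0.4, 0.2]
finger_gap: 0.0956
grasp_force: 0.0
```

```bash
python3 -c "
from m import *
from p import *
to(.5155,-.2144,.066)
c=cam('scene'); W=cloud(c)
for n,(a,b,x0,x1) in dict(t1=(170,226,300,345)).items():
    q=W[a:b,x0:x1].reshape(-1,3); q=q[(q[:,2]>.119)&(q[:,2]<.131)]; print(n,len(q),((q.min(0)+q.max(0))/2).round(4))
"
```

```text
t 17.38 pos [ 0.5145 -0.2142  0.1663] tx 89.99 ty -0.01 gap 0.0956 j6 -0.51 F [-0.52 -0.38  0.17] g 0.0
units [-0.01  0.05  5.01]
t1 389 [ 0.5078 -0.0711  0.124 ]
```

Emit:
{"op": "send_rows", "data": {"claw": [0, 0, 0, 0, 0], "dp": [[0, 0.05, 1], [0, 0, 1], [0, 0, 1], [0, 0, 1], [0, 0, 0.7]], "turn": [0, 0, 0, 0, 0]}}

```text
time: 18.05
eef_pos: [0.5155, -0.2142, 0.0715]
eef_rot: [-0.0, 0.707, 0.707, -0.0]
wrist_force: [-1.8, -0.2, 0.5]
finger_gap: 0.0952
grasp_force: 0.0
```

Emit:
{"op": "send_rows", "data": {"claw": [0, 0, 1, 1, 1], "dp": [[0, 0, 0.31], [0, 0, 0], [0, 0, 0], [0, 0, 0], [0, 0, 0]], "turn": [0, 0, 0, 0, 0], "squeeze": 30}}

```text
time: 18.68
eef_pos: [0.5157, -0.2148, 0.0664]
eef_rot: [0.0, 0.707, 0.707, 0.0]
wrist_force: [-0.1, -1.1, -0.0]
finger_gap: 0.0704
grasp_force: 0.0
```

Emit:
{"op": "send_rows", "data": {"claw": [1, 1, 1, 1, 1], "dp": [[0, 0, 0], [0, 0, 0], [0, 0, 0], [0, 0, 0], [0, 0, 0]], "turn": [0, 0, 0, 0, 0]}}

```text
time: 19.3
eef_pos: [0.5154, -0.2147, 0.0663]
eef_rot: [-0.0, 0.707, 0.707, -0.0]
wrist_force: [-3.0, 1.3, 4.9]
finger_gap: 0.0657
grasp_force: 30.0
```

Emit:
{"op": "send_rows", "data": {"claw": [1, 1, 1, 1, 1], "dp": [[0, 0, -0.3], [0, 0, -0.6], [0, 0, -0.7], [0, 0, -0.6], [0, 0, -0.3]], "turn": [0, 0, 0, 0, 0]}}

```text
time: 19.92
eef_pos: [0.5158, -0.2148, 0.1172]
eef_rot: [0.001, 0.707, 0.707, 0.0]
wrist_force: [-0.1, -0.6, -2.5]
finger_gap: 0.0655
grasp_force: 30.0
```

Emit:
{"op": "send_rows", "data": {"claw": [1, 1, 1, 1, 1], "dp": [[0, 0, 0], [0, 0, 0], [0, 0, 0], [0, 0, 0], [0, 0, 0]], "turn": [0, 0, 0, 0, 0]}}

```text
time: 20.55
eef_pos: [0.5155, -0.2147, 0.1159]
eef_rot: [-0.0, 0.707, 0.707, -0.0]
wrist_force: [-0.6, -0.5, -1.9]
finger_gap: 0.0655
grasp_force: 30.0
```

Run:
```python
from p import *
f=[]
for i in range(4):
    c=camera('side'); o=telemetry.get_obs(); f.append(o['wrist_force'][2])
print(np.round(f,2)); pose()
```

```text
[-2.46 -2.27 -2.28 -2.76]
t 20.75 pos [ 0.5155 -0.2147  0.116 ] tx 89.96 ty -0.04 gap 0.0656 j6 -0.51 F [ 0.34 -0.37 -2.76] g 29.99927133321762
```

Tin_2 is light too, at about 2.4 N. On to tin_3.

Emit:
{"op": "send_rows", "data": {"claw": [1, 1, 1, 1, 1], "dp": [[0, 0, 0.5], [0, 0, 0.7], [0, 0, 0.7], [0, 0, 0.4], [0, 0, 0.14]], "turn": [0, 0, 0, 0, 0]}}

```text
time: 21.38
eef_pos: [0.5154, -0.2146, 0.0665]
eef_rot: [-0.0, 0.707, 0.707, -0.0]
wrist_force: [-0.3, 0.3, -2.4]
finger_gap: 0.0661
grasp_force: 30.0
```

Emit:
{"op": "send_rows", "data": {"claw": [1, 0.5, 0, 0, 0], "dp": [[0, 0, 0], [0, 0, 0], [0, 0, 0], [0, 0, 0], [0, 0, 0]], "turn": [0, 0, 0, 0, 0]}}

```text
time: 22.0
eef_pos: [0.5157, -0.2148, 0.0675]
eef_rot: [0.0, 0.707, 0.707, 0.0]
wrist_force: [0.4, -0.1, -0.0]
finger_gap: 0.0904
grasp_force: 0.0
```

Emit:
{"op": "send_rows", "data": {"claw": [0, 0, 0, 0, 0], "dp": [[0, 0, -0.6], [0, 0, -1], [0, 0, -1], [0, 0, -1], [0, 0, -1]], "turn": [0, 0, 0, 0, 0]}}

```text
time: 22.62
eef_pos: [0.5155, -0.2147, 0.1608]
eef_rot: [0.0, 0.707, 0.707, 0.0]
wrist_force: [0.2, -0.3, 0.3]
finger_gap: 0.095
grasp_force: 0.0
```

Emit:
{"op": "send_rows", "data": {"claw": [0, 0, 0, 0, 0], "dp": [[-1, -0.35, -0.4], [-1, -0.35, 0], [-1, -0.35, 0], [-1, -0.35, 0], [-1, -0.35, 0]], "turn": [0, 0, 0, 0, 0]}}

```text
time: 23.25
eef_pos: [0.4797, -0.3162, 0.1668]
eef_rot: [-0.0, 0.708, 0.707, -0.0]
wrist_force: [0.2, 0.0, 0.5]
finger_gap: 0.095
grasp_force: 0.0
```

Emit:
{"op": "send_rows", "data": {"claw": [0, 0, 0, 0, 0], "dp": [[-0.97, -0.39, 0], [0, 0, 0], [0, 0, 0], [0, 0, 0], [0, 0, 0]], "turn": [0, 0, 0, 0, 0]}}

```text
time: 23.88
eef_pos: [0.4729, -0.3336, 0.1673]
eef_rot: [0.0, 0.707, 0.707, 0.0]
wrist_force: [0.6, -0.8, 0.5]
finger_gap: 0.0954
grasp_force: 0.0
```

```bash
python3 -c "
from p import *
to(.4728,-.334,.066)
"
```

```text
t 23.88 pos [ 0.4729 -0.3336  0.1673] tx 90.0 ty 0.0 gap 0.0954 j6 -0.73 F [ 0.6  -0.76  0.5 ] g 0.0
units [-0.02 -0.01  5.07]
```

Emit:
{"op": "send_rows", "data": {"claw": [0, 0, 0, 0, 0], "dp": [[0, 0, 1], [0, 0, 1], [0, 0, 1], [0, 0, 1], [0, 0, 0.7]], "turn": [0, 0, 0, 0, 0]}}

```text
time: 24.5
eef_pos: [0.4727, -0.3337, 0.0725]
eef_rot: [-0.0, 0.707, 0.707, 0.0]
wrist_force: [-0.0, 0.1, 0.6]
finger_gap: 0.0953
grasp_force: 0.0
```

Emit:
{"op": "send_rows", "data": {"claw": [0, 0, 1, 1, 1], "dp": [[0, 0, 0.37], [0, 0, 0], [0, 0, 0], [0, 0, 0], [0, 0, 0]], "turn": [0, 0, 0, 0, 0], "squeeze": 40}}

```text
time: 25.12
eef_pos: [0.4727, -0.3342, 0.0662]
eef_rot: [0.0, 0.707, 0.707, 0.0]
wrist_force: [-0.2, 0.4, -0.3]
finger_gap: 0.0703
grasp_force: 0.0
```

Emit:
{"op": "send_rows", "data": {"claw": [1, 1, 1, 1, 1], "dp": [[0, 0, 0], [0, 0, 0], [0, 0, 0], [0, 0, 0], [0, 0, 0]], "turn": [0, 0, 0, 0, 0]}}

```text
time: 25.75
eef_pos: [0.4725, -0.3341, 0.0661]
eef_rot: [-0.0, 0.707, 0.707, -0.0]
wrist_force: [-3.4, 0.4, 6.0]
finger_gap: 0.0657
grasp_force: 40.0
```

Emit:
{"op": "send_rows", "data": {"claw": [1, 1, 1, 1, 1], "dp": [[0, 0, -0.3], [0, 0, -0.6], [0, 0, -0.7], [0, 0, -0.6], [0, 0, -0.3]], "turn": [0, 0, 0, 0, 0]}}

```text
time: 26.38
eef_pos: [0.4729, -0.3342, 0.117]
eef_rot: [0.001, 0.707, 0.707, 0.0]
wrist_force: [0.1, -0.2, -5.6]
finger_gap: 0.0656
grasp_force: 40.0
```

Emit:
{"op": "send_rows", "data": {"claw": [1, 1, 1, 1, 1], "dp": [[0, 0, 0], [0, 0, 0], [0, 0, 0], [0, 0, 0], [0, 0, 0]], "turn": [0, 0, 0, 0, 0]}}

```text
time: 27.0
eef_pos: [0.4726, -0.3341, 0.1157]
eef_rot: [-0.0, 0.707, 0.707, 0.0]
wrist_force: [-0.3, 0.2, -6.1]
finger_gap: 0.0656
grasp_force: 40.0
```

Run:
```python
from p import *
f=[]
for i in range(3):
    c=camera('side'); o=telemetry.get_obs(); f.append(o['wrist_force'][2])
print(np.round(f,2)); pose()
```

```text
[-5.81 -6.3  -5.68]
t 27.15 pos [ 0.4727 -0.3341  0.1158] tx 89.96 ty -0.04 gap 0.0656 j6 -0.73 F [ 0.01  0.37 -5.68] g 39.992632269859314
```

Tin_3 pulls about 6 N, so it's the heaviest. I'm raising it 12 cm to put its underside at about 18.5 cm.

Emit:
{"op": "send_rows", "data": {"claw": [1, 1, 1, 1, 1], "dp": [[0, 0, -0.4], [0, 0, -0.8], [0, 0, -0.9], [0, 0, -0.9], [0, 0, -0.9]], "turn": [0, 0, 0, 0, 0]}}

```text
time: 27.78
eef_pos: [0.4727, -0.3341, 0.1957]
eef_rot: [0.001, 0.707, 0.707, 0.0]
wrist_force: [-0.6, 0.7, -6.0]
finger_gap: 0.0659
grasp_force: 40.0
```

Emit:
{"op": "send_rows", "data": {"claw": [1, 1, 1, 1, 1], "dp": [[0, 0, -0.9], [0, 0, -0.8], [0, 0, -0.4], [0, 0, 0], [0, 0, 0]], "turn": [0, 0, 0, 0, 0]}}

```text
time: 28.4
eef_pos: [0.4724, -0.3339, 0.2353]
eef_rot: [-0.0, 0.707, 0.707, 0.0]
wrist_force: [0.6, 0.2, -5.3]
finger_gap: 0.0652
grasp_force: 40.0
```

Emit:
{"op": "send_rows", "data": {"claw": [1, 1, 1, 1, 1], "dp": [[0, 0, 0], [0, 0, 0], [0, 0, 0], [0, 0, 0], [0, 0, 0]], "turn": [0, 0, 0, 0, 0]}}

```text
time: 29.02
eef_pos: [0.4726, -0.3341, 0.2359]
eef_rot: [0.0, 0.707, 0.707, 0.0]
wrist_force: [1.2, 0.6, -5.6]
finger_gap: 0.0656
grasp_force: 40.0
```

Run:
```python
from p import *
pose(); c=cam('scene'); cv2.imwrite('pics/fin.png',c['frame'])
W=cloud(c); p=W[np.hypot(W[...,0]-.4727,W[...,1]+.334)<.034]; print('lowest',np.percentile(p[p[:,2]>.05][:,2],1))
```

```text
t 29.02 pos [ 0.4726 -0.3341  0.2359] tx 89.96 ty -0.04 gap 0.0656 j6 -0.73 F [ 1.23  0.62 -5.63] g 39.99267518520355
lowest 0.18598924331567182
```

View pics/fin.png

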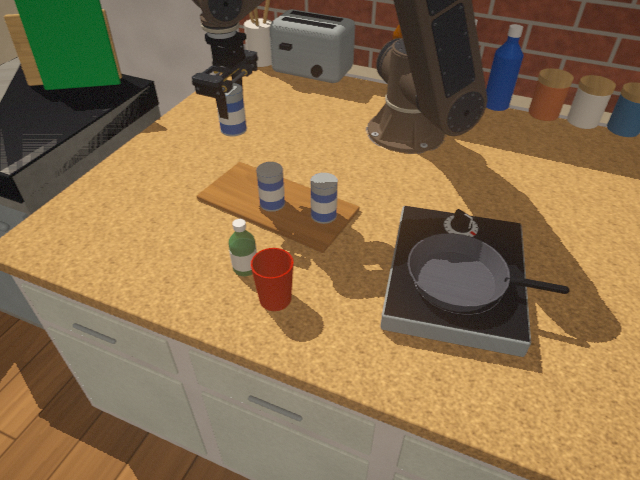

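The final view shows tin_3 held upright at (232,110) with its underside at about 0.185 m. Tins 1 and 2 stand on the board at (324,198) and (271,187), and the pan, cup and soap haven't moved.

```bash
python3 -c "
from rig import workorder; print(workorder.hand_in())"
```

```text
the job is handed in; nothing more can be done
None
```

The job is handed in: the dial pointer is within about 1° of the red mark, and I hefted the tins in order (about 2.7, 2.4 and 6 N). The heaviest, tin_3, is held upright about 18.5 cm above the counter, with the other two standing on the board.

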